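Wedge the rocking hive super

TASK

The little wooden hive super rocks because one of the two packing blocks under its near corners (the side nearest the robot) is too thin. Press that near corner down with the fingertips so that it rocks right down, then push the wedge lying in front of that side along the board and under the super until it is snug, and press down firmly on the same corner again to check that it no longer rocks; if it still gives, push the wedge further and test again. Use only the fingertips: do not lift the wedge or the super, do not shove the super out of place or jack it up off its blocks, and leave the other wedge and everything else where it lies.

Things in the scene. Friction and masses are not known exactly. Their poses are not given: they have to be found in the camera images.
- board: fixed plywood base board, 500 x 400 x 8 thick, its top 8 above the table. Its origin is at the table's height under the middle of the super's near face; x points from the robot side under the super, y to the left, z up. It carries all that follows as far as the jar lid. Two fixed blocks 14 high, like the thick one, stand on it under the super's far corners
- super: loose wooden half-size hive super (shallow box with comb frames), 220 (x) x 260 (y) x 85 high, 1.2 to 2.0 kg; flat underside, walls 20 thick, frames' top bars 4 below the rim. Origin: centre of its underside; x points away from the near face (at x = -110), y left, z up; parallel to the board at the start. It rests level on three blocks 14 high, underside 22 above the table
- corner_left (a point): point on the top face of the super's near left corner, 10 in from the near face and 15 in from the side; 107 above the table
- corner_right (a point): the same at the near right corner
- thin_block: fixed wooden block, 40 (x) x 60 (y) x only 4 thick, on the board at one near corner of the super, 130 left or right of its middle (either one), sticking out 30 beyond its side. Origin: centre of its underside. The super does not touch it: this corner rocks. Some 3 to 5 N down on it (more where friction drags on the finger, up to 15) tips the super until it meets this block, 10 lower, its top edge shifting up to 7 outwards
- thick_block: like it but 14 thick, under the other near corner, which it carries
- wedge_left: loose wooden wedge lying flat on the board in front of the left half of the super's near face, some 55 left of its middle, thin end towards the super: 130 long (x), 36 wide, rising evenly from 4 at the thin end to 26 at the thick end; 80 g. Origin: centre of its underside; x points to the thin end.
- wedge_right: loose wooden wedge lying flat on the board in front of the right half of the super's near face, some 55 right of its middle, thin end towards the super: 130 long (x), 36 wide, rising evenly from 4 at the thin end to 26 at the thick end; 80 g. Origin: centre of its underside; x points to the thin end.
- wedge_left_toe (a point): middle of the lower edge of the left wedge's thin end
- wedge_right_toe (a point): middle of the lower edge of the right wedge's thin end
- wedge_left_heel (a point): middle of the upright end face at the left wedge's thick end, 12 above the board: where to push; the face is 36 wide and 24 high. Pushed straight in, the wedge slides with under 1.5 N and meets the super's lower near edge once about 60 of its length is under, 70 still out; there the push rises steeply, and 5 to 10 N is snug
- wedge_right_heel (a point): middle of the upright end face at the right wedge's thick end, 12 above the board: where to push; the face is 36 wide and 24 high. Pushed straight in, the wedge slides with under 1.5 N and meets the super's lower near edge once about 60 of its length is under, 70 still out; there the push rises steeply, and 5 to 10 N is snug
- queen_cage: leave alone: low wooden queen cage 70 x 26 x 14 lying on the board between the wedges. Origin: its underside
- jar_lid: leave alone: flat brass jar lid, diameter 66, 12 high, lying on the board right of the wedges. Origin: its underside
- jar: leave alone: honey jar, diameter 72, 100 high, left on the table. Origin: its underside
- jar_b: leave alone: second honey jar, same size, left on the table. Origin: its underside
- brush: leave alone: bee brush lying on the table to the right. Origin: its underside
- hive_tool: leave alone: flat steel hive tool about 200 long, lying on the table to the right. Origin: its underside
- tub: leave alone: white tub, diameter 110, 100 high, on the table to the right. Origin: its underside
Mind the look-alikes: they are no part of the job. Leave any orange or red look-alike of the wedge_right alone.

How it is judged:
By the outcome, as a careful person would: the job done as asked, in the order asked, and still so for the second after the job is handed in, with the robot touching nothing.
It also fails if it takes over 51 s, if anything falls off the work surface, if the arm or the gripper's body presses on something with over 40 N, if the wrist force passes 120 N, or if a joint passes its speed limit or range.

ROBOT

A 6-joint arm with a two-finger parallel gripper is mounted at the origin on the work surface. World frame = base frame: x ahead of the robot, y to its left, z up, the work surface at z = 0. Lengths are in m, angles in rad, forces in N, time in s.
With the tool pointing down it reaches from about 0.325 to 0.9 m from the base axis. Payload 6.1 kg.
Tool frame: the origin (TCP) lies midway between the tips of the shut fingers; the grasp point (between the pads) lies 19 mm behind it; z points along the fingers, y is the line along which they close (so a half turn about z gives the same grasp; the last joint's range is limited). The gripper opens to 85 mm and grips with 20 to 120 N. Pads are 22 mm wide; open, the fingers measure 114 mm over their backs; the gripper's body (76 mm by 85 mm) begins 54 mm behind the grasp point. The pads swing forward as they close: fully open they stand 13 mm farther back than shut.
Start: joints at [-1.417, 0.22, 1.526, -0, 1.395, -0.126], TCP at [0.173, -0.601, 0.231] pointing down, gripper open.
Joint ranges: [-2.98, 2.98], [-0.91, 2.08], [0.09, 2.57], [-1.24, 4.39], [0.2, 2.65], [-2.68, 2.68]. Speed limits (rad/s): [2.57, 2.57, 3.01, 3.14, 3.14, 3.14].

INTERFACE

Orientations are given as [roll, pitch, yaw] about the fixed x, y, z axes, in that order (R = Rz(yaw) Ry(pitch) Rx(roll)).
In Python, from workcell import arm, imaging gives the robot as it stands.
- The arm moves only by the tool arm_command, never from a script. Its argument "rows" is a list of rows, each an object with "xyz": the shift along the tool's x, y, z in mm, a list of three; "rot": the turn, a rotation vector about the tool's x, y, z in degrees, a list of three; "jaw": the closure, from -1 (fully open) to 1 (shut). A call has 1 to 12 rows; each row is the pose to reach, as a shift and turn from the pose commanded when the call began, along the tool's axes at that moment; what a row does not reach only later rows make up. A row lasts 1/10 s, in which the tool goes at most 50 mm and 8.59 degrees, less where a joint would pass 70% of its speed; a pose out of reach is approached as far as the arm can. A call with a gripper value outside its range is refused whole. The fingers move at their own pace and stop on an object; "grip_force" is the grip in N (left out, the last holds). Time passes only in rows, so rows that repeat a pose let the fingers close. It gives the time, the measured TCP pose, the force, the opening and the grip force at its end, in the units of the state.
- arm.read_state(): the state, without advancing time (a new reading comes with each control period).
- imaging.snapshot(name): name is "scene" or "top" or "wrist"; returns a dict with "image" (480x640x3 uint8, blue, green, red), "vertical_fov" (degrees; the focal length in pixels is half the picture's height over the tangent of half this angle, whatever the lens; pixels are square), "cx", "cy" (the principal point, pixels), "cam_to_world" (4x4, takes a point from camera to world coordinates). Camera axes: x right, y up, looking along -z (the intrinsics and any distortion apply to the point x, -y, -z); pixel columns grow to the right and rows downward; lengths in m; the calibration is good to about 2 mm. A picture is of the moment at which its call begins. There is no depth.
- arm.hand_in(): hands the job in; it is judged then, once.
The state is a dict: "time": time; "qpos": joint angles; "qvel": joint speeds; "joint_efforts": joint torques, N m; "tool_pos": TCP position; "tcp_rot": TCP orientation; "force": force on the tool from outside, world axes, zero at the start; "wrist_torque": the same for the moment, N m; "gripper_width": opening from 0.0 (shut) to 1.0 (fully open); "gripper_force": force on a finger pad.
Only numpy, scipy, OpenCV 4.12 (cv2) and the standard library are available. Lean on these libraries where they do the work, as an engineer would, in place of code of your own. Each camera call takes 0.05 s, during which the arm holds its last target. There are 200 camera calls.

## Working session

There is one attempt and no reset: what is moved stays moved. The work goes in short steps, Python scripts to look and compute and a tool call to move; the robot and the scene stay as the last step left them, time stands still between calls to the robot, and variables do not carry over. Pictures are saved under pics/ and viewed, at most 10 in all, crops included, and the job is handed in when it is done.

Besides the shell and the picture viewer there is one more tool, called after "Request:" in YAML: its name, and indented under it one key for each argument. arm_command: Moves the arm, as the interface text tells. Its arguments: {"type":"object","properties":{"rows":{"type":"array"},"grip_force":{"type":"number"}},"required":["rows"]}

```bash
mkdir -p pics; cat > h.py <<'E'
import numpy as np, cv2, json
from workcell import arm, imaging
def snap(n,f):
    s=imaging.snapshot(n); cv2.imwrite('pics/'+f+'.png',s['image'])
    np.savez('pics/'+f+'.npz',v=s['vertical_fov'],c=[s['cx'],s['cy']],T=s['cam_to_world'],im=s['image'])
    print(f,s['vertical_fov'],s['cx'],s['cy'],np.round(s['cam_to_world'],3).tolist(),[k for k in s])
def ray(f,u,v):
    d=np.load('pics/'+f+'.npz'); fl=240/np.tan(np.radians(d['v'])/2); T=d['T']
    r=T[:3,:3]@np.array([(u-d['c'][0])/fl,-(v-d['c'][1])/fl,-1]); return T[:3,3],r
def atz(f,u,v,z):
    o,r=ray(f,u,v); return o+r*(z-o[2])/r[2]
def tri(*obs):
    A=np.zeros((3,3));b=np.zeros(3)
    for f,u,v in obs:
        o,r=ray(f,u,v); r/=np.linalg.norm(r); P=np.eye(3)-np.outer(r,r); A+=P;b+=P@o
    return np.linalg.solve(A,b)
E
python3 - <<'E'
from h import *
snap('scene','s0'); snap('top','t0'); print(arm.read_state())
E
```

```text
s0 51.86800348675843 327.9051532941406 244.7036841640915 [[-0.631, -0.417, 0.654, 1.284], [0.776, -0.335, 0.535, 0.638], [-0.004, 0.845, 0.535, 0.701], [0.0, 0.0, 0.0, 1.0]] ['image', 'vertical_fov', 'cx', 'cy', 'cam_to_world']
t0 56.66200884507324 316.07330949267885 234.90420044741165 [[-0.001, 0.988, -0.154, 0.366], [-1.0, -0.001, 0.002, 0.041], [0.002, 0.154, 0.988, 1.151], [0.0, 0.0, 0.0, 1.0]] ['image', 'vertical_fov', 'cx', 'cy', 'cam_to_world']
{'time': 0.1, 'qpos': array([-1.41707616e+00,  2.21185837e-01,  1.52753157e+00, -5.45609602e-06,
        1.39472453e+00, -1.26137194e-01]), 'qvel': array([-0.00044944, -0.00203816, -0.00279234, -0.00050947, -0.00062525,
        0.00025446]), 'joint_efforts': array([ 1.16460010e-04, -4.98249936e+01, -3.90544581e+01, -2.65248491e-04,
        5.79328553e-03, -2.07649441e-05]), 'tool_pos': array([ 0.17252063, -0.60012291,  0.2302663 ]), 'tcp_rot': array([-3.13975739e+00, -2.27318069e-04,  2.79858113e-01]), 'force': array([ 0.16378665,  0.30958941, -0.69028408]), 'wrist_torque': array([ 0.02567643, -0.04268169,  0.03433839]), 'gripper_force': 0.0, 'gripper_width': 0.999251179908186}
```

View pics/t0.png

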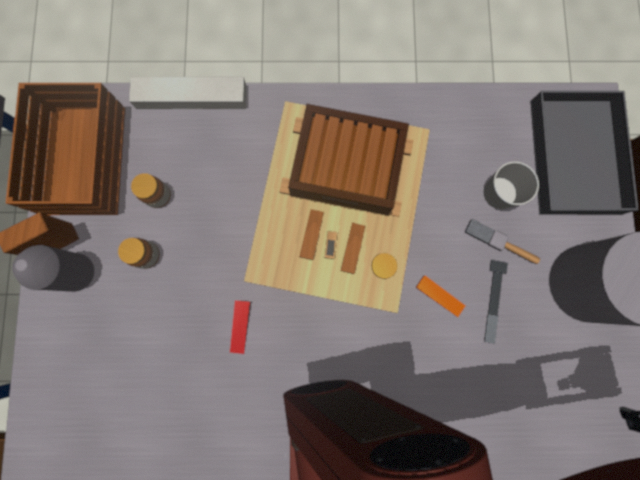

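View pics/s0.png

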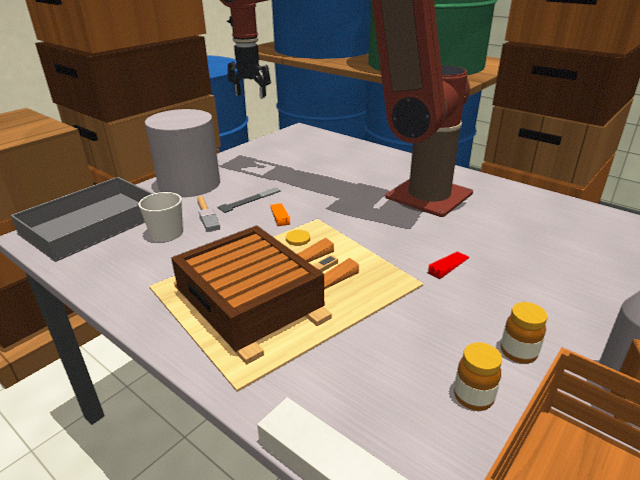

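The top view shows the super at about (350,158), the wedges at (312,234) and (353,248), and the near blocks at (287,186) and (396,209). I'll enlarge both views.

```bash
python3 - <<'E'
import cv2,numpy as np
t=cv2.imread('pics/t0.png')[160:320,240:440]
s=cv2.imread('pics/s0.png')[210:390,150:390]
cv2.imwrite('pics/tc.png',cv2.resize(t,(750,600),interpolation=cv2.INTER_CUBIC))
cv2.imwrite('pics/sc.png',cv2.resize(s,(800,600),interpolation=cv2.INTER_CUBIC))
E
```

```text
(no output)
```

View pics/tc.png

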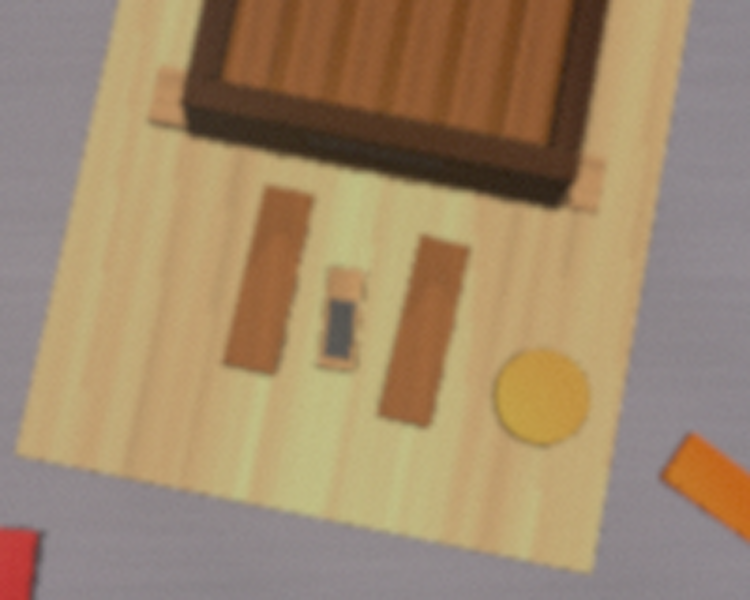

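View pics/sc.png

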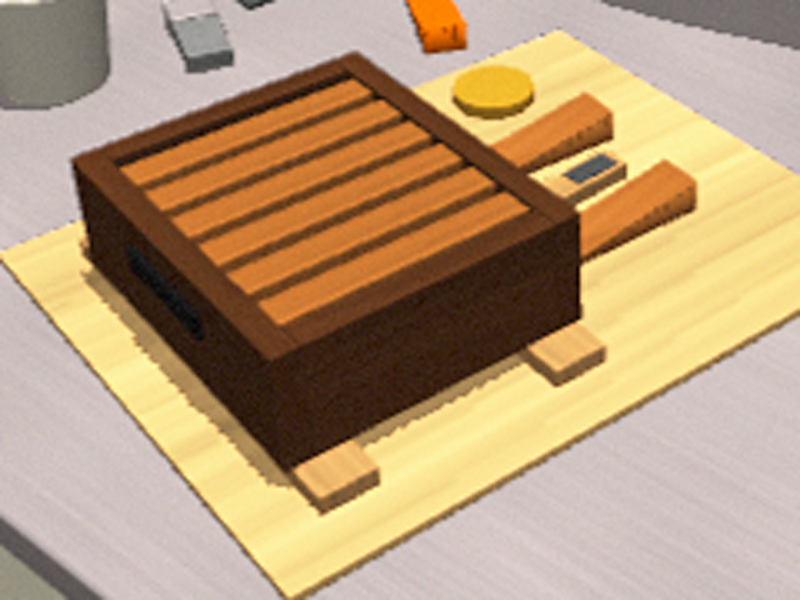

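Scene view: the near-left block is as thick as the far-left one and touches the super, so the near-right corner should be the one that rocks. Crop pixels used:
- Rim corners: (187,100) and (570,180) in the top crop, (578,222) and (358,52) in the scene crop.
- Right wedge: heel (380..430, 417..427), toe (422..470, 237..247) in the top crop.

```bash
python3 - <<'E'
from h import *
T=lambda x,y:('t0',240+x/3.75-.4,160+y/3.75-.4)
S=lambda x,y:('s0',150+x/3.333-.4,210+y/3.333-.4)
np.set_printoptions(precision=4,suppress=True)
NL=tri(T(187,100),S(578,222));NR=tri(T(570,178),S(358,52));print('super NL NR',NL,NR,np.linalg.norm(NL-NR))
bl=tri(T(17,455),('s0',421,285));br=tri(T(593,572),S(560,30));print('board',bl,br,np.linalg.norm(bl-br))
d=NL-NR;print('yaw',np.degrees(np.arctan2(-d[0],d[1])));d=bl-br;print(np.degrees(np.arctan2(-d[0],d[1])))
for n,(a,b) in dict(WL=((225,366),(275,375)),WR=((380,417),(430,427))).items():
  A=atz(*T(*a),.034);B=atz(*T(*b),.034);print(n,'heel',A,B,(A+B)/2)
for n,(a,b) in dict(WL=((267,186),(313,194)),WR=((422,237),(470,247))).items():
  A=atz(*T(*a),.012);B=atz(*T(*b),.012);print(n,'toe',A,B,(A+B)/2)
print('heel tri R (left top corner)',tri(T(430,427),S(585,95)), tri(T(380,417),S(612,113)))
print('lid',atz(*T(542,397),.02),'cage',atz(*T(341,320),.02))
E
```

```text
super NL NR [0.6494 0.1043 0.0986] [ 0.5967 -0.1428  0.1069] 0.2528720551362096
board [0.4268 0.2219 0.0006] [ 0.3458 -0.1676  0.0067] 0.39785973074787645
yaw -12.042698253631412
-11.753706918476691
WL heel [0.4833 0.0804 0.034 ] [0.4772 0.0468 0.034 ] [0.4802 0.0636 0.034 ]
WR heel [ 0.4489 -0.0234  0.034 ] [ 0.4422 -0.0568  0.034 ] [ 0.4455 -0.0401  0.034 ]
WL toe [0.6116 0.0525 0.012 ] [0.6058 0.0205 0.012 ] [0.6087 0.0365 0.012 ]
WR toe [ 0.5753 -0.0551  0.012 ] [ 0.5683 -0.0882  0.012 ] [ 0.5718 -0.0716  0.012 ]
heel tri R (left top corner) [ 0.443  -0.0579  0.0297] [ 0.45   -0.0248  0.0296]
lid [ 0.4634 -0.1344  0.02  ] cage [0.5162 0.0018 0.02  ]
```

Request:
arm_command:
  rows:
    - {"xyz": [480,-380,-20],"rot": [0,0,28],"jaw": 1}
    - {"xyz": [480,-380,-20],"rot": [0,0,28],"jaw": 1}
    - {"xyz": [480,-380,-20],"rot": [0,0,28],"jaw": 1}
    - {"xyz": [480,-380,-20],"rot": [0,0,28],"jaw": 1}
    - {"xyz": [480,-380,-20],"rot": [0,0,28],"jaw": 1}
    - {"xyz": [480,-380,-20],"rot": [0,0,28],"jaw": 1}
    - {"xyz": [480,-380,-20],"rot": [0,0,28],"jaw": 1}
    - {"xyz": [480,-380,-20],"rot": [0,0,28],"jaw": 1}
    - {"xyz": [480,-380,-20],"rot": [0,0,28],"jaw": 1}
    - {"xyz": [480,-380,-20],"rot": [0,0,28],"jaw": 1}
    - {"xyz": [480,-380,-20],"rot": [0,0,28],"jaw": 1}
    - {"xyz": [480,-380,-20],"rot": [0,0,28],"jaw": 1}

```text
time: 1.3
tool_pos: [0.5219, -0.1117, 0.2507]
tcp_rot: [3.142, 0.0, -0.209]
force: [0.4, -1.0, -0.2]
gripper_width: -0.004
gripper_force: 0.0
```

Request:
arm_command:
  rows:
    - {"xyz": [0,0,0],"rot": [0,0,0],"jaw": 1}
    - {"xyz": [0,0,0],"rot": [0,0,0],"jaw": 1}

```text
time: 1.5
tool_pos: [0.5213, -0.1125, 0.2503]
tcp_rot: [3.141, 0.001, -0.206]
force: [-0.4, -0.5, -0.4]
gripper_width: -0.001
gripper_force: 0.0
```

```bash
python3 - <<'E'
from h import *
snap('wrist','w0'); s=arm.read_state(); print(s['tool_pos'],s['tcp_rot'],s['force'])
E
```

```text
w0 58.29455800521478 315.7779812537578 240.55943869023648 [[-0.204, 0.937, 0.283, 0.593], [-0.979, -0.195, -0.059, -0.127], [-0.0, -0.289, 0.957, 0.392], [0.0, 0.0, 0.0, 1.0]] ['image', 'vertical_fov', 'cx', 'cy', 'cam_to_world']
[ 0.52088531 -0.11355177  0.25029898] [ 3.14116404e+00  1.28959534e-03 -2.07732236e-01] [ 0.16180623  0.08454364 -0.77107902]
```

View pics/w0.png

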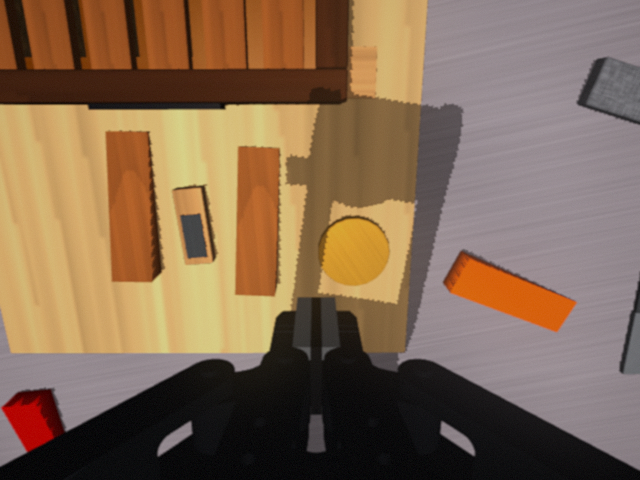

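The wrist view shows the super's near-right rim corner at (346,102). The right wedge's toe is at (238..280,147) and its heel at (236..276,295).

```bash
python3 - <<'E'
from h import *
np.set_printoptions(precision=4,suppress=True)
T=lambda x,y:('t0',240+x/3.75-.4,160+y/3.75-.4)
print('rim',atz('w0',346,102,.107),tri(('w0',346,102),T(570,178)));print('rim left',atz('w0',1,104,.107))
hl,hr=atz('w0',236,294,.034),atz('w0',276,296,.034);tl,tr=atz('w0',238,147,.012),atz('w0',280,148,.012)
print('heel',hl,hr,(hl+hr)/2,tri(('w0',236,294),T(380,417)));print('toe',(tl+tr)/2,np.linalg.norm(((tl+tr)-(hl+hr))/2))
d=(tl+tr-hl-hr);print('wedge yaw',np.degrees(np.arctan2(d[1],d[0])))
a,b=atz('w0',424,20,.008),atz('w0',405,350,.008);d=a-b;print('board yaw',np.degrees(np.arctan2(d[1],d[0])))
d=atz('w0',1,104,.107)-atz('w0',346,102,.107);print('super yaw',np.degrees(np.arctan2(-d[0],d[1])))
E
```

```text
rim [ 0.594  -0.1468  0.107 ] [ 0.5951 -0.1446  0.107 ]
rim left [0.6371 0.0664 0.107 ]
heel [ 0.4525 -0.0244  0.034 ] [ 0.4432 -0.0593  0.034 ] [ 0.4478 -0.0419  0.034 ] [ 0.4497 -0.0233  0.028 ]
toe [ 0.5729 -0.0728  0.012 ] 0.13070957159995222
wedge yaw -13.89720588445456
board yaw -11.238357213400443
super yaw -11.436305712378752
```

Request:
arm_command:
  rows:
    - {"xyz": [45,0,40],"rot": [0,0,0],"jaw": 1}
    - {"xyz": [89,0,80],"rot": [0,0,0],"jaw": 1}
    - {"xyz": [89,0,110],"rot": [0,0,0],"jaw": 1}
    - {"xyz": [89,0,130],"rot": [0,0,0],"jaw": 1}
    - {"xyz": [89,0,135],"rot": [0,0,0],"jaw": 1}
    - {"xyz": [89,0,135],"rot": [0,0,0],"jaw": 1}
    - {"xyz": [89,0,135],"rot": [0,0,0],"jaw": 1}

```text
time: 2.25
tool_pos: [0.6089, -0.1334, 0.1179]
tcp_rot: [3.141, -0.003, -0.21]
force: [0.4, 0.2, 0.3]
gripper_width: -0.001
gripper_force: 0.0
```

Request:
arm_command:
  rows:
    - {"xyz": [0,0,4],"rot": [0,0,0],"jaw": 1}
    - {"xyz": [0,0,8],"rot": [0,0,0],"jaw": 1}
    - {"xyz": [0,0,10],"rot": [0,0,0],"jaw": 1}
    - {"xyz": [0,0,12],"rot": [0,0,0],"jaw": 1}
    - {"xyz": [0,0,13],"rot": [0,0,0],"jaw": 1}
    - {"xyz": [0,0,13],"rot": [0,0,0],"jaw": 1}

```text
time: 2.85
tool_pos: [0.6082, -0.1324, 0.1031]
tcp_rot: [3.141, 0.0, -0.209]
force: [-3.8, -2.5, 4.3]
gripper_width: -0.001
gripper_force: 2.3
```

Request:
arm_command:
  rows:
    - {"xyz": [0,0,1],"rot": [0,0,0],"jaw": 1}
    - {"xyz": [0,0,2],"rot": [0,0,0],"jaw": 1}
    - {"xyz": [0,0,3],"rot": [0,0,0],"jaw": 1}
    - {"xyz": [0,0,3],"rot": [0,0,0],"jaw": 1}

```text
time: 3.25
tool_pos: [0.6084, -0.1322, 0.0997]
tcp_rot: [3.141, -0.0, -0.209]
force: [-2.0, -1.1, 4.1]
gripper_width: 0.002
gripper_force: 1.9
```

Request:
arm_command:
  rows:
    - {"xyz": [-1,0,1],"rot": [0,0,0],"jaw": 1}
    - {"xyz": [-1,1,2],"rot": [0,0,0],"jaw": 1}
    - {"xyz": [-2,1,3],"rot": [0,0,0],"jaw": 1}
    - {"xyz": [-2,1,3],"rot": [0,0,0],"jaw": 1}

```text
time: 3.65
tool_pos: [0.6075, -0.1324, 0.0982]
tcp_rot: [-3.141, -0.003, -0.209]
force: [-0.1, -0.5, 7.2]
gripper_width: -0.001
gripper_force: 3.7
```

Request:
arm_command:
  rows:
    - {"xyz": [-1,0,1],"rot": [0,0,0],"jaw": 1}
    - {"xyz": [-1,1,2],"rot": [0,0,0],"jaw": 1}
    - {"xyz": [-1,1,2],"rot": [0,0,0],"jaw": 1}

```text
time: 3.95
tool_pos: [0.6075, -0.1326, 0.0979]
tcp_rot: [-3.14, -0.005, -0.209]
force: [-1.7, 4.5, 15.2]
gripper_width: 0.002
gripper_force: 7.5
```

Request:
arm_command:
  rows:
    - {"xyz": [0,0,-10],"rot": [0,0,0],"jaw": 1}
    - {"xyz": [0,0,-40],"rot": [0,0,0],"jaw": 1}
    - {"xyz": [-40,-15,-70],"rot": [0,0,2],"jaw": 1}
    - {"xyz": [-85,-30,-70],"rot": [0,0,2],"jaw": 1}
    - {"xyz": [-130,-42,-70],"rot": [0,0,2],"jaw": 1}
    - {"xyz": [-175,-52,-60],"rot": [0,0,2],"jaw": 1}
    - {"xyz": [-205,-56,-40],"rot": [0,0,2],"jaw": 1}
    - {"xyz": [-205,-56,-20],"rot": [0,0,2],"jaw": 1}
    - {"xyz": [-205,-56,-10],"rot": [0,0,2],"jaw": 1}
    - {"xyz": [-205,-56,-10],"rot": [0,0,2],"jaw": 1}
    - {"xyz": [-205,-56,-10],"rot": [0,0,2],"jaw": 1}

```text
time: 5.05
tool_pos: [0.4168, -0.0364, 0.1053]
tcp_rot: [-3.141, -0.0, -0.244]
force: [-0.4, 0.2, -0.2]
gripper_width: 0.003
gripper_force: 0.0
```

```bash
python3 - <<'E'
from h import *
snap('wrist','w1'); s=arm.read_state(); print(s['tool_pos'],s['tcp_rot'],s['force'])
E
```

```text
w1 58.29455800521478 315.7779812537578 240.55943869023648 [[-0.241, 0.93, 0.279, 0.487], [-0.971, -0.231, -0.07, -0.054], [-0.001, -0.287, 0.958, 0.247], [0.0, 0.0, 0.0, 1.0]] ['image', 'vertical_fov', 'cx', 'cy', 'cam_to_world']
[ 0.41715802 -0.03654021  0.10566636] [-3.14146933e+00 -9.81487306e-04 -2.44120389e-01] [ 0.16462083  0.70944011 -0.25364565]
```

View pics/w1.png

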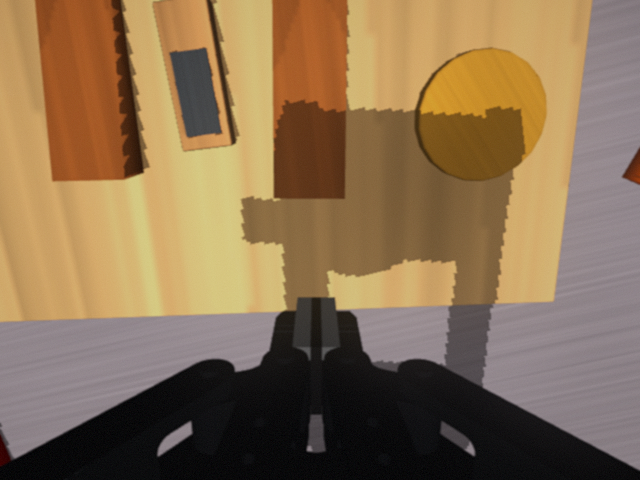

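The heel edge runs from (275,198) to (346,198) and lines up with the fingers at column 316.

```bash
python3 - <<'E'
from h import *
a,b=atz('w1',275,198,.034),atz('w1',346,198,.034); m=(a+b)/2; print(a,b,m)
s=np.array([.417,-.0365,.0]);d=(m-s)[:2];y=-.244
print('tool x,y',d@[np.cos(y),np.sin(y)],d@[np.sin(y),-np.cos(y)])
for q in [(275,120),(347,120)]: print(atz('w1',*q,.02))
E
```

```text
[ 0.45194273 -0.02385966  0.034     ] [ 0.44336978 -0.05840408  0.034     ] [ 0.44765625 -0.04113187  0.034     ]
tool x,y 0.030867191765576726 -0.002911456285627554
[ 0.48830613 -0.03262001  0.02      ]
[ 0.47950133 -0.06808203  0.02      ]
```

Request:
arm_command:
  rows:
    - {"xyz": [-3,-3,40],"rot": [0,0,0],"jaw": 1}
    - {"xyz": [-3,-3,75],"rot": [0,0,0],"jaw": 1}
    - {"xyz": [-3,-3,87],"rot": [0,0,0],"jaw": 1}
    - {"xyz": [-3,-3,88],"rot": [0,0,0],"jaw": 1}
    - {"xyz": [-3,-3,88],"rot": [0,0,0],"jaw": 1}
    - {"xyz": [2,-3,88],"rot": [0,0,0],"jaw": 1}
    - {"xyz": [10,-3,88],"rot": [0,0,0],"jaw": 1}
    - {"xyz": [20,-3,88],"rot": [0,0,0],"jaw": 1}
    - {"xyz": [28,-3,88],"rot": [0,0,0],"jaw": 1}
    - {"xyz": [36,-3,88],"rot": [0,0,0],"jaw": 1}
    - {"xyz": [40,-3,88],"rot": [0,0,0],"jaw": 1}

```text
time: 6.2
tool_pos: [0.4566, -0.0432, 0.017]
tcp_rot: [3.142, -0.0, -0.244]
force: [-1.4, 0.4, 1.0]
gripper_width: 0.002
gripper_force: 0.4
```

Request:
arm_command:
  rows:
    - {"xyz": [6,0,0],"rot": [0,0,0],"jaw": 1}
    - {"xyz": [12,0,0],"rot": [0,0,0],"jaw": 1}
    - {"xyz": [18,0,0],"rot": [0,0,0],"jaw": 1}
    - {"xyz": [24,0,0],"rot": [0,0,0],"jaw": 1}
    - {"xyz": [30,0,0],"rot": [0,0,0],"jaw": 1}
    - {"xyz": [36,0,0],"rot": [0,0,0],"jaw": 1}
    - {"xyz": [42,0,0],"rot": [0,0,0],"jaw": 1}
    - {"xyz": [48,0,0],"rot": [0,0,0],"jaw": 1}
    - {"xyz": [54,0,0],"rot": [0,0,0],"jaw": 1}
    - {"xyz": [58,0,0],"rot": [0,0,0],"jaw": 1}
    - {"xyz": [60,0,0],"rot": [0,0,0],"jaw": 1}

```text
time: 7.3
tool_pos: [0.5143, -0.0575, 0.0169]
tcp_rot: [-3.142, -0.0, -0.244]
force: [-0.6, 0.1, -0.1]
gripper_width: -0.001
gripper_force: 0.4
```

Request:
arm_command:
  rows:
    - {"xyz": [2,0,0],"rot": [0,0,0],"jaw": 1}
    - {"xyz": [4,0,0],"rot": [0,0,0],"jaw": 1}
    - {"xyz": [6,0,0],"rot": [0,0,0],"jaw": 1}
    - {"xyz": [6,0,0],"rot": [0,0,0],"jaw": 1}

```text
time: 7.7
tool_pos: [0.52, -0.0589, 0.017]
tcp_rot: [3.142, -0.0, -0.244]
force: [-0.1, -0.3, 1.0]
gripper_width: -0.001
gripper_force: 0.0
```

Request:
arm_command:
  rows:
    - {"xyz": [2,0,0],"rot": [0,0,0],"jaw": 1}
    - {"xyz": [4,0,0],"rot": [0,0,0],"jaw": 1}
    - {"xyz": [6,0,0],"rot": [0,0,0],"jaw": 1}
    - {"xyz": [6,0,0],"rot": [0,0,0],"jaw": 1}

```text
time: 8.1
tool_pos: [0.5259, -0.0604, 0.0169]
tcp_rot: [-3.142, -0.0, -0.244]
force: [0.4, 0.5, -0.5]
gripper_width: 0.001
gripper_force: 0.0
```

Request:
arm_command:
  rows:
    - {"xyz": [1,0,0],"rot": [0,0,0],"jaw": 1}
    - {"xyz": [2,0,0],"rot": [0,0,0],"jaw": 1}
    - {"xyz": [3,0,0],"rot": [0,0,0],"jaw": 1}
    - {"xyz": [3,0,0],"rot": [0,0,0],"jaw": 1}

```text
time: 8.5
tool_pos: [0.5285, -0.0611, 0.0169]
tcp_rot: [3.142, -0.0, -0.244]
force: [-0.8, 0.4, -1.0]
gripper_width: 0.003
gripper_force: 0.2
```

Request:
arm_command:
  rows:
    - {"xyz": [1,0,0],"rot": [0,0,0],"jaw": 1}
    - {"xyz": [2,0,0],"rot": [0,0,0],"jaw": 1}
    - {"xyz": [3,0,0],"rot": [0,0,0],"jaw": 1}
    - {"xyz": [3,0,0],"rot": [0,0,0],"jaw": 1}

```text
time: 8.9
tool_pos: [0.5296, -0.0613, 0.0165]
tcp_rot: [3.142, 0.004, -0.244]
force: [-6.7, 1.4, 5.2]
gripper_width: 0.001
gripper_force: 3.7
```

```bash
python3 - <<'E'
from h import *
snap('wrist','w2'); s=arm.read_state(); print(s['tool_pos'],s['tcp_rot'],s['force'],s['time'])
E
```

```text
w2 58.29455800521478 315.7779812537578 240.55943869023648 [[-0.241, 0.929, 0.283, 0.601], [-0.971, -0.23, -0.071, -0.079], [-0.0, -0.292, 0.957, 0.158], [0.0, 0.0, 0.0, 1.0]] ['image', 'vertical_fov', 'cx', 'cy', 'cam_to_world']
[ 0.52958513 -0.0612521   0.01647376] [ 3.14156124  0.00404235 -0.24361288] [-7.82926917 -0.25879642  5.85871129] 8.95
```

View pics/w2.png

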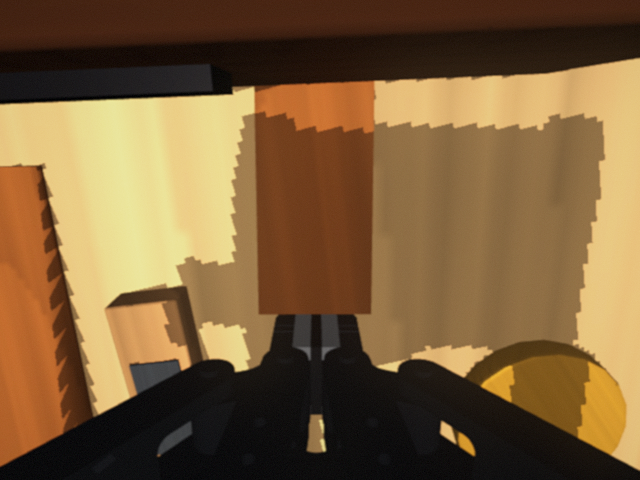

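The wedge sits under the near edge, and the push rose to about 7–8 N, so it's snug. Now to back off and test the corner.

Request:
arm_command:
  rows:
    - {"xyz": [-10,0,0],"rot": [0,0,0],"jaw": 1}
    - {"xyz": [-20,0,0],"rot": [0,0,0],"jaw": 1}
    - {"xyz": [-20,0,-45],"rot": [0,0,0],"jaw": 1}
    - {"xyz": [-20,0,-95],"rot": [0,0,0],"jaw": 1}
    - {"xyz": [-10,5,-140],"rot": [0,0,0],"jaw": 1}
    - {"xyz": [30,20,-140],"rot": [0,0,0],"jaw": 1}
    - {"xyz": [70,40,-140],"rot": [0,0,0],"jaw": 1}
    - {"xyz": [91,50,-125],"rot": [0,0,-2],"jaw": 1}
    - {"xyz": [91,50,-105],"rot": [0,0,-2],"jaw": 1}
    - {"xyz": [91,50,-102],"rot": [0,0,-2],"jaw": 1}
    - {"xyz": [91,50,-102],"rot": [0,0,-2],"jaw": 1}

```text
time: 10.05
tool_pos: [0.6062, -0.1316, 0.1177]
tcp_rot: [-3.141, 0.003, -0.209]
force: [-0.7, 1.1, 0.8]
gripper_width: -0.001
gripper_force: 0.0
```

Request:
arm_command:
  rows:
    - {"xyz": [0,0,4],"rot": [0,0,0],"jaw": 1}
    - {"xyz": [0,0,8],"rot": [0,0,0],"jaw": 1}
    - {"xyz": [0,0,10],"rot": [0,0,0],"jaw": 1}
    - {"xyz": [0,0,11],"rot": [0,0,0],"jaw": 1}
    - {"xyz": [0,0,11],"rot": [0,0,0],"jaw": 1}

```text
time: 10.55
tool_pos: [0.6075, -0.1321, 0.1079]
tcp_rot: [3.142, -0.0, -0.209]
force: [0.3, -0.5, -0.6]
gripper_width: -0.003
gripper_force: 0.0
```

Request:
arm_command:
  rows:
    - {"xyz": [0,0,1],"rot": [0,0,0],"jaw": 1}
    - {"xyz": [0,0,2],"rot": [0,0,0],"jaw": 1}
    - {"xyz": [0,0,2],"rot": [0,0,0],"jaw": 1}

```text
time: 10.85
tool_pos: [0.6078, -0.1323, 0.1071]
tcp_rot: [3.142, -0.001, -0.209]
force: [-2.7, 1.4, 6.7]
gripper_width: -0.0
gripper_force: 3.0
```

Request:
arm_command:
  rows:
    - {"xyz": [0,0,1],"rot": [0,0,0],"jaw": 1}
    - {"xyz": [0,0,2],"rot": [0,0,0],"jaw": 1}
    - {"xyz": [0,0,2],"rot": [0,0,0],"jaw": 1}

```text
time: 11.15
tool_pos: [0.6078, -0.1324, 0.1069]
tcp_rot: [3.141, -0.001, -0.209]
force: [-8.8, 2.5, 16.4]
gripper_width: 0.002
gripper_force: 8.1
```

Request:
arm_command:
  rows:
    - {"xyz": [-1,0,1],"rot": [0,0,0],"jaw": 1}
    - {"xyz": [-1,0,1],"rot": [0,0,0],"jaw": 1}
    - {"xyz": [-1,0,1],"rot": [0,0,0],"jaw": 1}

```text
time: 11.45
tool_pos: [0.6078, -0.1324, 0.1068]
tcp_rot: [3.141, -0.003, -0.209]
force: [-6.3, 2.2, 18.1]
gripper_width: 0.002
gripper_force: 9.2
```

Request:
arm_command:
  rows:
    - {"xyz": [0,0,-5],"rot": [0,0,0],"jaw": 1}
    - {"xyz": [0,0,-20],"rot": [0,0,0],"jaw": 1}
    - {"xyz": [0,0,-60],"rot": [0,0,0],"jaw": 1}
    - {"xyz": [-40,0,-110],"rot": [0,0,0],"jaw": 1}
    - {"xyz": [-85,0,-145],"rot": [0,0,0],"jaw": 1}
    - {"xyz": [-85,0,-145],"rot": [0,0,0],"jaw": 1}
    - {"xyz": [-85,0,-145],"rot": [0,0,0],"jaw": 1}

```text
time: 12.15
tool_pos: [0.5237, -0.1146, 0.2519]
tcp_rot: [3.141, -0.006, -0.209]
force: [0.3, 0.3, -1.0]
gripper_width: -0.001
gripper_force: 0.0
```

```bash
python3 - <<'E'
from h import *
snap('wrist','w3'); s=arm.read_state(); print(s['tool_pos'],s['force'],s['time'])
E
```

```text
w3 58.29455800521478 315.7779812537578 240.55943869023648 [[-0.207, 0.939, 0.276, 0.594], [-0.978, -0.199, -0.058, -0.129], [0.0, -0.282, 0.959, 0.394], [0.0, 0.0, 0.0, 1.0]] ['image', 'vertical_fov', 'cx', 'cy', 'cam_to_world']
[ 0.52395442 -0.11461539  0.24989839] [-0.38203477  0.18797128 -0.15212833] 12.2
```

View pics/w3.png

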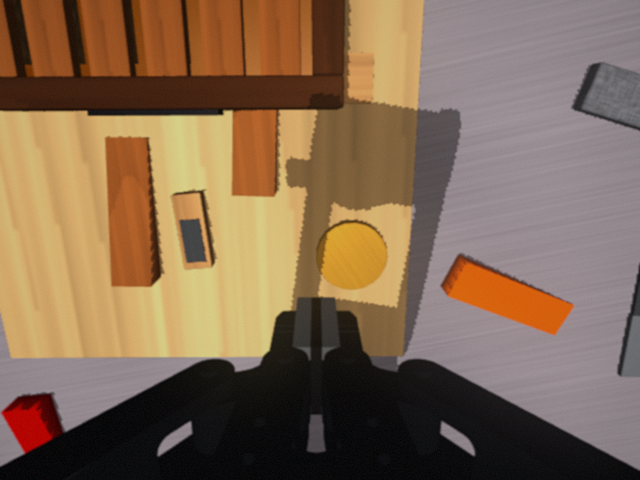

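The wedge is under the super with its heel at (233..275,195). The rim corner is at (344,107), which matches the small camera shift, and everything else is undisturbed.

```bash
python3 -c "
from workcell import arm
print(arm.hand_in())"
```

```text
the job is handed in; nothing more can be done
None
```

The near-right corner rocked down about 10 mm; I pushed the right wedge under until snug at about 7–8 N, and a second press of 18 N moved that corner only about 0.3 mm, so I handed the job in at about 12 s.

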